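# Seat the sample carousel on the autosampler's keyed spindle

## Robot

A 6-joint arm with a two-finger parallel gripper is mounted at the origin on the work surface. World frame = base frame: x ahead of the robot, y to its left, z up, the work surface at z = 0. Lengths are in m, angles in rad, forces in N, time in s.
With the tool pointing down it reaches from about 0.35 to 0.975 m from the base axis. Payload 4.9 kg.
Tool frame: the origin (TCP) lies midway between the tips of the shut fingers; the grasp point (between the pads) lies 19 mm behind it; z points along the fingers, y is the line along which they close (so a half turn about z gives the same grasp; the last joint's range is limited). The gripper opens to 85 mm and grips with 20 to 120 N. Pads are 22 mm wide; open, the fingers measure 114 mm over their backs; the gripper's body (76 mm by 85 mm) begins 54 mm behind the grasp point. The pads swing forward as they close: fully open they stand 13 mm farther back than shut.
Start: joints at [-1.407, 0.053, 1.613, -0, 1.476, -0.119], TCP at [0.174, -0.6, 0.231] pointing down, gripper open.
Joint ranges: [-3.01, 3.01], [-1.01, 2.22], [0.06, 2.58], [-1.02, 4.17], [0.09, 2.62], [-3.14, 3.14]. Speed limits (rad/s): [2.57, 2.57, 3.14, 3.14, 3.14, 3.14].

## Interface

Orientations are given as a rotation vector (axis times angle).
In Python, from station import ctrl gives the robot as it stands.
- The arm moves only by the shell command python3 -m handwheel 'ROWS' [FORCE]. ROWS is JSON, a list of rows, each an object with "gripper": the gripper command: -1 is fully open, 1 is shut, values between are in proportion; "offset": the shift along the tool's x, y, z in mm, a list of three; "rotation": the turn, a rotation vector about the tool's x, y, z in rad, a list of three. A call has exactly 8 rows; each row is the pose to reach, as a shift and turn from the pose commanded when the call began, along the tool's axes at that moment; what a row does not reach only later rows make up. A row lasts 1/8 s, in which the tool goes at most 62.5 mm and 10.7 degrees, less where a joint would pass 70% of its speed; a pose out of reach is approached as far as the arm can. A call with a gripper value outside its range is refused whole. The fingers move at their own pace and stop on an object; FORCE is the grip in N (left out, the last holds). Time passes only in rows, so rows that repeat a pose let the fingers close, or fill a call up. It gives the time, the measured TCP pose, the force, the opening and the grip force at its end, in the units of the state.
- ctrl.get_obs(): the state, without advancing time (a new reading comes with each control period).
- ctrl.get_image(name): name is "scene" or "side" or "wrist"; returns a dict with "image" (480x640x3 uint8, red, green, blue), "fovy" (degrees; the focal length in pixels is half the picture's height over the tangent of half this angle, whatever the lens; pixels are square), "cx", "cy" (the principal point, pixels), "k1" (the pictures are not rectified: a ray, as slopes to the right and down, at radius r is drawn at 1 + k1 r^2 times it, then the intrinsics apply), "xyz" and "attitude" of the camera in the world. Camera axes: x right, y up, looking along -z (the intrinsics and any distortion apply to the point x, -y, -z); pixel columns grow to the right and rows downward; lengths in m; the calibration is good to about 2 mm. A picture is of the moment at which its call begins. There is no depth.
- ctrl.finish_job(): hands the job in; it is judged then, once.
The state is a dict: "t": time; "q": joint angles; "dq": joint speeds; "effort": joint torques, N m; "tool_pos": TCP position; "tool_rot": TCP orientation; "contact_force": force on the tool from outside, world axes, zero at the start; "wrist_torque": the same for the moment, N m; "opening": finger opening in m; "grip_force": force on a finger pad.
Only numpy, scipy, OpenCV 4.12 (cv2) and the standard library are available. Lean on these libraries where they do the work, as an engineer would, in place of code of your own. Each camera call takes 0.05 s, during which the arm holds its last target. There are 200 camera calls.

## Task

Put the round sample carousel on the autosampler's drive spindle: lift it by its blue handle, lower it over the shaft and turn it until its keyway drops over the brass key and it sits level and fully home on the steel seat, then let go of it. Do it by feel and gently: never push or twist the carousel against the spindle with more than about 30 N, and leave the brown bottle, the jar and the blue carton where they are.

Things in the scene. Friction and masses are not known exactly. Their poses are not given: they have to be found in the camera images.
- carousel: Loose white disc (124 mm across, 7 mm thick, ten dark wells) on a grey hub 68 mm across, 34 mm tall; 0.34 to 0.53 kg. Starts flat on a 4 mm thick fixed white mat, its x within 0.5 rad of straight away from the robot. Blind bore in the hub's underside, 26 mm wide, 34 mm deep. Origin: on the axis at the hub's underside; z up, x towards the keyway (red mark on the disc's rim above it).
- handle (a point): Middle of the blue bar handle on top of the carousel, 62 mm above the carousel's origin, on its axis. The bar is 42 mm long (carousel x), 18 mm wide (carousel y, the way to pinch it) and 42 mm tall; its top is 83 mm and the disc's top 41 mm above the origin. Axes as the carousel's.
- keyway (a point): Mouth of the hub's only keyway: a slot 9 mm wide and 15 mm high in the hub's underside, open below and outwards, running along carousel +x from the bore to the hub's edge. The point lies 20 mm from the axis at the level of the underside.
- sampler: Fixed autosampler, cream box 200 x 200 mm, 70 mm tall, grey top, blue front panel on its -x side. The drive spindle stands in the middle of the top. Thin parked probe tower 84 mm along +x and 84 mm along +y from the middle, top 139 mm above the bench, its arm reaching out to 124 mm along +y. Origin: centre of the underside; x to the back, z up; yaw within 0.25 rad.
- seat (a point): Top of the steel seat flange (72 mm across) on the spindle's vertical axis, 80 mm above the bench; axes as the sampler's. When the carousel is home its origin is at this point and the keyway is over the key. The spindle is braked and does not turn.
- shaft_top (a point): Top of the upright steel shaft, 32 mm above the seat. Shaft 22 mm in diameter, its last 8 mm tapering to 12 mm. One brass key, 6 mm wide, stands out to 20 mm from the axis; its flat top is 12 mm above the seat, so a hub not lined up rides 12 mm too high. The key's direction is not measured: anywhere within 0.75 rad either side of the sampler's +x. It fits when lined up within about 4 degrees.
- amber_bottle: Brown capped bottle 64 mm across, 140 mm tall, beyond the work; leave alone. Origin: centre of its underside.
- jar: White jar with blue cap 72 mm across, 90 mm tall, on the left; leave alone. Origin: centre of its underside.
- carton: Blue glove carton with a white band, 220 x 110 x 70 mm, on the right; leave alone. Origin: centre of its underside.
Not all that is in view belongs to the job. Several things have the shape of the carousel; the one meant has the colours described above.

How it is judged:
At the end, for the whole second after the job is handed in: The carousel is home on the spindle, keyway over the key: its underside within 2.5 mm of the seat, within 4 mm of the spindle's axis, level within 0.05 rad, at rest and released (horizontal distance between carousel and seat below 0.004 m and z of carousel in the frame of seat between -0.003 and 0.0025 m and angle between carousel's own z axis and vertical below 0.05 rad and linear speed of carousel below 0.02 m/s and contact force between carousel and the fingers below 0.1 N); the robot touches nothing.
It fails at once if the carousel is pushed or twisted against the autosampler (its spindle, key or housing) with more than 30 N (contact force between carousel and sampler above 30 N).
It fails at once if the brown bottle is moved by more than 15 mm (distance of amber_bottle from where it was at the start of the episode above 0.015 m).
It fails at once if the jar is moved by more than 15 mm (distance of jar from where it was at the start of the episode above 0.015 m).
It fails at once if the carton is moved by more than 15 mm (distance of carton from where it was at the start of the episode above 0.015 m).
It also fails if it takes over 58 s, if anything falls off the work surface, if the arm or the gripper's body presses on something with over 40 N, if the wrist force passes 120 N, or if a joint passes its speed limit or range.

## Working session

There is one attempt and no reset: what is moved stays moved. The work goes in short steps, Python scripts to look and compute and a shell command to move; the robot and the scene stay as the last step left them, time stands still between calls to the robot, and variables do not carry over. Pictures are saved under pics/ and viewed, at most 10 in all, crops included, and the job is handed in when it is done.

```bash
mkdir -p pics
python3 - <<'E'
from station import ctrl
import cv2
for n in("scene","side"):
    d=ctrl.get_image(n); cv2.imwrite(f"pics/{n}0.png",d["image"][...,::-1])
    print({k:v for k,v in d.items() if k!="image"})
o=ctrl.get_obs();print(o)
E
```

```text
{'fovy': 55.29100324398365, 'cx': 322.75152443792666, 'cy': 237.95853377624044, 'k1': -0.049828910751407295, 'xyz': array([0.90179437, 0.58733987, 0.91442401]), 'attitude': array([0.21582568, 0.90847637, 2.5518428 ])}
{'fovy': 55.59993709393887, 'cx': 325.00760409386186, 'cy': 239.79982648278005, 'k1': -0.08696017579319619, 'xyz': array([0.49569347, 0.89666069, 0.73295093]), 'attitude': array([ 0.08465571, -1.41452388, -2.73256898])}
{'t': 0.1, 'q': array([-1.40699669e+00,  5.32761280e-02,  1.61415982e+00,  1.84525135e-05,
        1.47601461e+00, -1.18989280e-01]), 'dq': array([-0.00110717, -0.00178092, -0.00276106, -0.00097211,  0.00133866,
        0.00026853]), 'effort': array([ 1.81000596e-03, -3.94903886e+01, -3.71360528e+01,  5.57998465e-05,
        3.92550370e-03, -3.09730012e-05]), 'tool_pos': array([ 0.1743153 , -0.5996077 ,  0.23019322]), 'tool_rot': array([-3.10840205e+00, -4.42460605e-01,  3.65144823e-05]), 'contact_force': array([ 0.64553741,  0.60150556, -0.19313531]), 'wrist_torque': array([-0.01221317, -0.00532441, -0.00900249]), 'grip_force': 0.0, 'opening': 0.08539152291954008}
```

View pics/scene0.png

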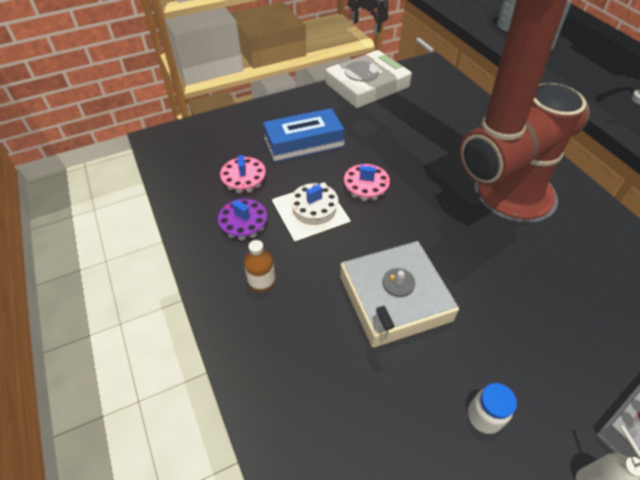

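View pics/side0.png

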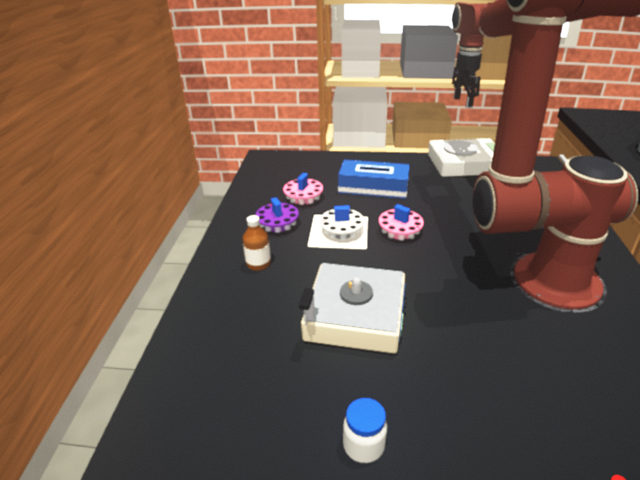

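Four carousel shapes appear in the scene view: pink (243,173), purple (242,217), white (315,203) and pink (367,181). Only the white one at (315,203) fits, with its white disc, grey hub and white mat. The spindle is at about (399,280) in scene and (356,290) in side. Next I'll check enlarged crops.

Run:
```python
import cv2,numpy as np
s=cv2.imread("pics/scene0.png");d=cv2.imread("pics/side0.png")
def c(im,x,y): return cv2.resize(im[y:y+60,x:x+80],(400,300),interpolation=cv2.INTER_CUBIC)
cv2.imwrite("pics/crops.png",np.vstack([np.hstack([c(s,275,170),c(s,360,250)]),np.hstack([c(d,303,195),c(d,316,262)])]))
```

```text
(no output)
```

View pics/crops.png

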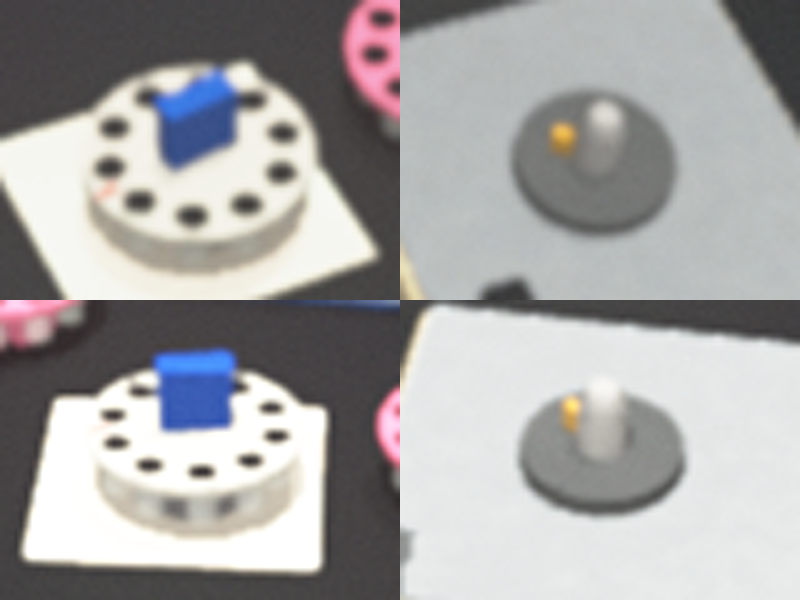

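```bash
cat > h.py <<'E'
import numpy as np,cv2
from scipy.spatial.transform import Rotation as R
from scipy.optimize import least_squares
def ray(cam,px):
    f=240/np.tan(np.radians(cam["fovy"])/2)
    K=np.array([[f,0,cam["cx"]],[0,f,cam["cy"]],[0,0,1.]])
    u=cv2.undistortPoints(np.array(px,float).reshape(-1,1,2),K,np.array([cam["k1"],0,0,0.]))[:,0]
    return R.from_rotvec(cam["attitude"]).apply(np.c_[u[:,0],-u[:,1],-np.ones(len(u))])
def plane(cam,px,z):
    d=ray(cam,px); return cam["xyz"][:2]+d[:,:2]*((z-cam["xyz"][2])/d[:,2])[:,None]
def circ(p,r=None):
    g=lambda v:np.hypot(*(p-v[:2]).T)-(v[2] if r is None else r)
    s=least_squares(g,[*p.mean(0),.04]); return s.x,np.abs(s.fun).max()
E
python3 - <<'E'
from station import ctrl
from h import *
S=ctrl.get_image("scene");D=ctrl.get_image("side")
C=lambda l,x,y:np.array(l)/5.+[x,y]-[.4,.4]
dat={"scene":(S,C([(114,128),(110,167),(139,201),(192,216),(246,204),(281,172),(283,132),(252,100),(148,97)],275,170),
 C([(106,190)],275,170),C([(112,150),(190,90),(276,165),(150,105),(250,115)],360,250),C([(205,108)],360,250),C([(162,132)],360,250)),
"side":(D,C([(113,115),(117,143),(150,165),(202,171),(250,160),(276,136),(271,108)],303,195),
 C([(104,127)],303,195),C([(200,93),(120,150),(285,155),(205,200)],316,262),C([(203,85)],316,262),C([(171,103)],316,262))}
for n,(c,w,r,fl,sh,k) in dat.items():
    a,e=circ(plane(c,w,.045)); m=plane(c,r,.045)[0]
    print(n,"disc",a,e,"mark",m,np.degrees(np.arctan2(*(m-a[:2])[::-1])),np.hypot(*(m-a[:2])))
    b,e=circ(plane(c,fl,.08),.036); kk=plane(c,k,.092)[0]
    print(" seat",b[:2],e,"shaft",plane(c,sh,.112)[0],"key",kk,np.degrees(np.arctan2(*(kk-b[:2])[::-1])),np.hypot(*(kk-b[:2])))
    w=plane(c,w,.045)-a[:2]; an=np.degrees(np.arctan2(w[:,1],w[:,0])); print(" wells mod36",an%36)
E
```

```text
scene disc [ 0.55082695 -0.17739042  0.04710651] 0.00040627205233248476 mark [ 0.60567106 -0.17141044] 6.222713794949856 0.05516915981056065
 seat [0.50414943 0.15876064] 0.0020333170460609465 shaft [0.50144757 0.1542622 ] key [0.51517081 0.14615491] -48.83632954714163 0.016744413787666442
 wells mod36 [26.6052248  26.02194082 25.64222006 25.77468558 25.64268397 25.98956037
 26.05843958 25.79542162 26.48370381]
side disc [ 0.55078742 -0.17403671  0.04677201] 0.0003421982365791332 mark [ 0.60097554 -0.1691725 ] 5.5357916276397825 0.05042329175230476
 seat [0.50181255 0.16039887] 0.0016280027351509088 shaft [0.50232347 0.15857702] key [0.5159822 0.1476098] -42.06838672443486 0.01908767211877534
 wells mod36 [26.35604563 26.54177277 26.27913556 26.20026228 25.54842225 24.73550005
 24.99669454]
```

```bash
cat >> h.py <<'E'
def go(o,xyz,yaw):
    "offset mm and z turn rad (tool axes) to bring TCP to xyz, tool x at yaw deg, pointing down"
    r=R.from_rotvec(o["tool_rot"]); y=np.radians(yaw)
    T=R.from_matrix(np.array([[np.cos(y),np.sin(y),0],[np.sin(y),-np.cos(y),0],[0,0,-1]]))
    print("off",np.round(r.inv().apply(np.array(xyz)-o["tool_pos"])*1e3,1),"rot",np.round((r.inv()*T).as_rotvec(),4))
E
python3 - <<'E'
from station import ctrl
from h import *
o=ctrl.get_obs(); go(o,(.551,-.176,.26),8)
E
```

```text
off [ 479.9 -301.9  -29. ] rot [-0.0012 -0.      0.1432]
```

```bash
T='{"gripper":-1,"offset":[480,-302,-29],"rotation":[0,0,0.143]}'; python3 -m handwheel '[{"gripper":-1,"offset":[60,-38,-29],"rotation":[0,0,0]},{"gripper":-1,"offset":[115,-72,-29],"rotation":[0,0,0.143]},{"gripper":-1,"offset":[168,-106,-29],"rotation":[0,0,0.143]},{"gripper":-1,"offset":[220,-138,-29],"rotation":[0,0,0.143]},{"gripper":-1,"offset":[272,-171,-29],"rotation":[0,0,0.143]},{"gripper":-1,"offset":[324,-204,-29],"rotation":[0,0,0.143]},{"gripper":-1,"offset":[376,-236,-29],"rotation":[0,0,0.143]},{"gripper":-1,"offset":[426,-268,-29],"rotation":[0,0,0.143]}]'
python3 - <<'E'
from station import ctrl
from h import *
o=ctrl.get_obs(); go(o,(.551,-.176,.26),8); go(o,(.503,.06,.30),8)
d=ctrl.get_image("wrist");cv2.imwrite("pics/w1.png",d["image"][...,::-1]);print({k:v for k,v in d.items() if k!="image"},o["tool_pos"])
E
```

```text
t: 1.2
tool_pos: [0.5044, -0.2282, 0.2603]
tool_rot: [3.134, 0.219, 0.0]
contact_force: [0.4, -1.4, 0.6]
opening: 0.0853
grip_force: 0.0
off [ 53.4 -45.2   0.3] rot [ 0.0003 -0.0002  0.0001]
off [  38.8 -285.6  -39.8] rot [ 0.0003 -0.0002  0.0001]
{'fovy': 64.3290298025652, 'cx': 320.6070550210396, 'cy': 240.8777621563259, 'k1': -0.07269662110205782, 'xyz': array([ 0.57316477, -0.21928807,  0.4033233 ]), 'attitude': array([-0.22662661,  0.19787985, -1.42214466])} [ 0.50437473 -0.22823281  0.26028418]
```

View pics/w1.png

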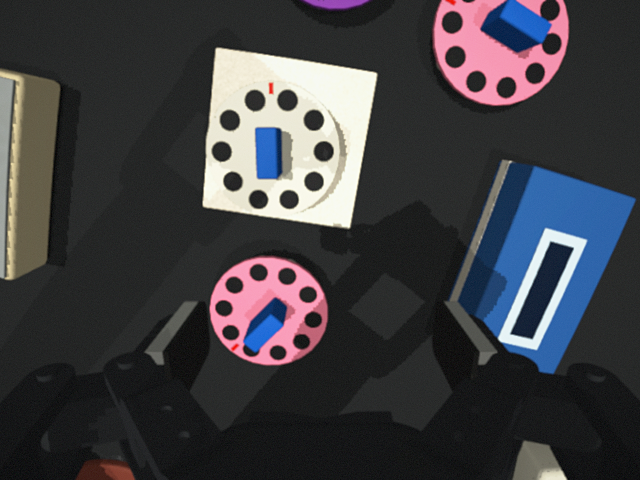

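White carousel's wells run round about (272,150), with the red mark at (271,88) and handle at (268,152). Computing its pose, then looking at the spindle the same way.

Run:
```python
from station import ctrl
from h import *
d=ctrl.get_image("wrist"); o=ctrl.get_obs()
w=[(255,100),(230,119),(221,151),(233,181),(258,199),(289,199),(314,181),(323,151),(314,120),(288,100)]
p=plane(d,w,.045);a,e=circ(p);v=p-a[:2];an=np.degrees(np.arctan2(v[:,1],v[:,0]))
m=plane(d,[(271,88)],.045)[0]-a[:2]
print(a,e,an%36,np.degrees(np.arctan2(m[1],m[0])))
go(o,(.46,.157,.30),8)
```

```text
[ 0.55574555 -0.16994079  0.04714483] 0.00034293609591558305 [25.79704942 25.02644859 26.17339415 26.49682291 25.97472944 26.41883774
 26.42947962 25.99353105 25.50051074 25.18391355] 7.763254031562713
off [  10.6 -385.1  -39.3] rot [-0.0017 -0.001   0.0074]
```

```bash
python3 - <<'E'
from h import *
d=dict(fovy=64.3290298,cx=320.607055,cy=240.87776,k1=-.0726966,xyz=np.array([.57316477,-.21928807,.4033233]),attitude=np.array([-.22662661,.19787985,-1.42214466]))
w=[(255,100),(230,119),(221,151),(233,181),(258,199),(289,199),(314,181),(323,151),(314,120),(288,100)]
p=plane(d,w,.045);a,e=circ(p);v=p-a[:2];an=np.degrees(np.arctan2(v[:,1],v[:,0]))
print(a,e,(an%36).mean())
E
python3 -m handwheel '[{"gripper":-1,"offset":[5,-60,-39],"rotation":[0,0,0]},{"gripper":-1,"offset":[10,-115,-39],"rotation":[0,0,0]},{"gripper":-1,"offset":[10,-170,-39],"rotation":[0,0,0]},{"gripper":-1,"offset":[10,-230,-39],"rotation":[0,0,0]},{"gripper":-1,"offset":[10,-290,-39],"rotation":[0,0,0]},{"gripper":-1,"offset":[10,-345,-39],"rotation":[0,0,0]},{"gripper":-1,"offset":[10,-385,-39],"rotation":[0,0,0]},{"gripper":-1,"offset":[10,-385,-39],"rotation":[0,0,0]}]'
python3 - <<'E'
from station import ctrl
from h import *
import pickle
for i in range(3): d=ctrl.get_image("wrist")
o=ctrl.get_obs()
pickle.dump((d,o),open("w2.pkl","wb"));cv2.imwrite("pics/w2.png",d["image"][...,::-1]);print(d["xyz"],o["tool_pos"],o["tool_rot"],o["t"])
E
```

```text
[ 0.55169867 -0.17713707  0.04709556] 0.00036008455788077987 25.510892493495433
t: 2.3
tool_pos: [0.459, 0.1541, 0.2991]
tool_rot: [3.133, 0.225, -0.001]
contact_force: [-0.3, -1.3, -0.2]
opening: 0.0855
grip_force: 0.0
[0.52841758 0.16117392 0.44209609] [0.45971739 0.15172674 0.29915261] [ 3.13344456e+00  2.17907832e-01 -3.24746485e-04] 2.45
```

View pics/w2.png

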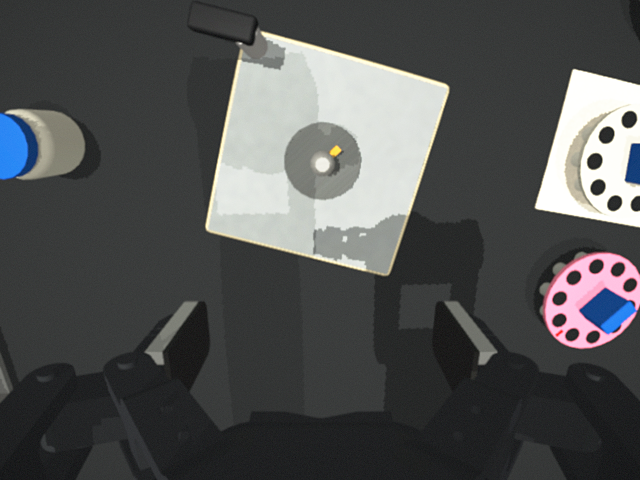

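Sampler seen from above: seat flange about (323,161), shaft top (322,165), brass key (336,151). Enlarging.

```bash
python3 -c "
import cv2
s=cv2.imread('pics/w2.png');cv2.imwrite('pics/w2c.png',cv2.resize(s[115:205,263:383],(720,540),interpolation=cv2.INTER_CUBIC))"
```

```text
(no output)
```

View pics/w2c.png

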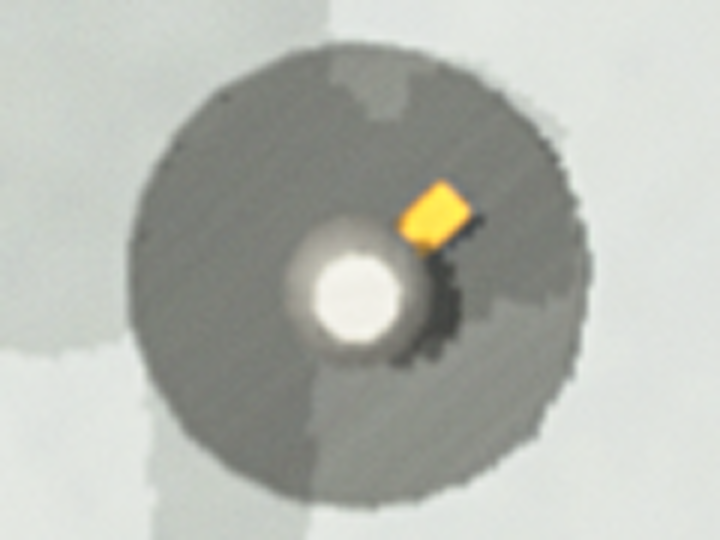

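Run:
```python
from h import *
import pickle
d,o=pickle.load(open("w2.pkl","rb"))
C=lambda l:np.array(l)/6.+[263,115]-.42
a,e=circ(plane(d,C([(130,275),(588,275),(358,42),(362,506)]),.08));print("seat",a,e,"shaft",plane(d,C([(357,298)]),.112))
k=plane(d,C([(443,181),(472,212),(398,222),(425,254)]),.092)
ou=k[:2].mean(0);inn=k[2:].mean(0)
for p,q in((ou,inn),(k[0],k[2]),(k[1],k[3]),(ou,a[:2])): print(np.degrees(np.arctan2(*(p-q)[::-1])),np.hypot(*(p-q)))
from station import ctrl
o=ctrl.get_obs(); go(o,(.5513,-.1765,.14),7.8); go(o,(.5513,-.1765,.052),7.8)
print(o["tool_pos"],o["q"])
```

```text
seat [0.50355581 0.15605222 0.03566328] 4.808131730010823e-06 shaft [[0.50310893 0.15642104]]
-40.23019930769368 0.009156503297003297
-40.029532031101475 0.008981652261715508
-40.42334410570176 0.009331462437370661
-40.30517604199008 0.019607415941313957
off [ 45.3 337.7 159.3] rot [0.0006 0.0002 0.0027]
off [ 45.3 337.6 247.3] rot [0.0006 0.0002 0.0027]
[0.45971739 0.15172674 0.29915261] [ 1.65234749e-01 -3.23608045e-01  1.84198864e+00 -5.58609120e-04
  1.62347339e+00  1.59714013e+00]
```

```bash
python3 -m handwheel '[{"gripper":-1,"offset":[10,55,10],"rotation":[0,0,0]},{"gripper":-1,"offset":[20,113,25],"rotation":[0,0,0]},{"gripper":-1,"offset":[30,170,40],"rotation":[0,0,0]},{"gripper":-1,"offset":[38,228,60],"rotation":[0,0,0]},{"gripper":-1,"offset":[45,285,80],"rotation":[0,0,0]},{"gripper":-1,"offset":[45.3,337.7,100],"rotation":[0,0,0.003]},{"gripper":-1,"offset":[45.3,337.7,159],"rotation":[0,0,0.003]},{"gripper":-1,"offset":[45.3,337.7,159],"rotation":[0,0,0.003]}]' 60
python3 - <<'E'
from station import ctrl
from h import *
for i in range(4): ctrl.get_image("wrist")
o=ctrl.get_obs(); go(o,(.5513,-.1765,.052),7.8); print(o["tool_pos"])
E
```

```text
t: 3.45
tool_pos: [0.5471, -0.1759, 0.1344]
tool_rot: [-3.129, -0.209, 0.017]
contact_force: [-0.6, -0.3, -0.9]
opening: 0.0851
grip_force: 0.0
off [-2.1 -0.1 91.5] rot [ 0.0026 -0.0039  0.0008]
[ 0.55298352 -0.17614573  0.14349783]
```

```bash
python3 -m handwheel '[{"gripper":-1,"offset":[-1,0,20],"rotation":[0,0,0]},{"gripper":-1,"offset":[-2,0,40],"rotation":[0,0,0]},{"gripper":-1,"offset":[-2,0,60],"rotation":[0,0,0]},{"gripper":-1,"offset":[-2,0,75],"rotation":[0,0,0]},{"gripper":-1,"offset":[-2,0,84],"rotation":[0,0,0]},{"gripper":-1,"offset":[-2,0,88],"rotation":[0,0,0]},{"gripper":-1,"offset":[-2,0,88],"rotation":[0,0,0]},{"gripper":-1,"offset":[-2,0,88],"rotation":[0,0,0]}]'
python3 - <<'E'
from station import ctrl
from h import *
for i in range(2): ctrl.get_image("wrist")
o=ctrl.get_obs(); go(o,(.5513,-.1765,.052),7.8); print(o["tool_pos"])
E
```

```text
t: 4.65
tool_pos: [0.5501, -0.176, 0.0531]
tool_rot: [3.134, 0.215, 0.002]
contact_force: [-0.4, -0.2, 0.2]
opening: 0.0853
grip_force: 0.0
off [1.2 0.7 1.1] rot [ 0.0007 -0.0011  0.0007]
[ 0.55003167 -0.17597693  0.0530674 ]
```

```bash
python3 -m handwheel '[{"gripper":-1,"offset":[1.2,0.7,1],"rotation":[0,0,0]},{"gripper":0,"offset":[1.2,0.7,1],"rotation":[0,0,0]},{"gripper":1,"offset":[1.2,0.7,1],"rotation":[0,0,0]},{"gripper":1,"offset":[1.2,0.7,1],"rotation":[0,0,0]},{"gripper":1,"offset":[1.2,0.7,1],"rotation":[0,0,0]},{"gripper":1,"offset":[1.2,0.7,1],"rotation":[0,0,0]},{"gripper":1,"offset":[1.2,0.7,1],"rotation":[0,0,0]},{"gripper":1,"offset":[1.2,0.7,1],"rotation":[0,0,0]}]' 60; python3 -c "
from station import ctrl
from h import *
o=ctrl.get_obs();print(o['tool_pos'],o['contact_force'],o['wrist_torque']);go(o,(.5034,.1562,.25),-40.2)"
```

```text
t: 5.75
tool_pos: [0.5509, -0.1764, 0.0514]
tool_rot: [3.134, 0.215, 0.0]
contact_force: [-0.0, 0.2, -0.4]
opening: 0.0174
grip_force: 62.6
[ 0.55088233 -0.17636182  0.05135928] [-0.0129195   0.1959625  -0.40607611] [-0.03223525  0.03834    -0.03950504]
off [  -1.7 -335.9 -198.7] rot [ 1.000e-04 -2.000e-04  8.384e-01]
```

```bash
python3 -m handwheel '[{"gripper":1,"offset":[0,0,-10],"rotation":[0,0,0]},{"gripper":1,"offset":[0,0,-35],"rotation":[0,0,0]},{"gripper":1,"offset":[0,0,-70],"rotation":[0,0,0]},{"gripper":1,"offset":[0,0,-105],"rotation":[0,0,0]},{"gripper":1,"offset":[0,0,-140],"rotation":[0,0,0]},{"gripper":1,"offset":[0,0,-170],"rotation":[0,0,0]},{"gripper":1,"offset":[0,0,-190],"rotation":[0,0,0]},{"gripper":1,"offset":[0,0,-200],"rotation":[0,0,0]}]'
python3 -m handwheel '[{"gripper":1,"offset":[0,-20,-200],"rotation":[0,0,0.1]},{"gripper":1,"offset":[0,-60,-200],"rotation":[0,0,0.22]},{"gripper":1,"offset":[0,-110,-200],"rotation":[0,0,0.34]},{"gripper":1,"offset":[0,-160,-200],"rotation":[0,0,0.46]},{"gripper":1,"offset":[0,-210,-200],"rotation":[0,0,0.58]},{"gripper":1,"offset":[0,-260,-200],"rotation":[0,0,0.68]},{"gripper":1,"offset":[0,-300,-200],"rotation":[0,0,0.76]},{"gripper":1,"offset":[0,-325,-200],"rotation":[0,0,0.80]}]'
python3 -c "
from station import ctrl
from h import *
for i in range(5): d=ctrl.get_image('wrist')
cv2.imwrite('pics/w3.png',d['image'][...,::-1])
o=ctrl.get_obs();print(o['tool_pos'],o['contact_force'],o['wrist_torque'],o['q']);go(o,(.5034,.1562,.172),-40.2)"
```

```text
t: 6.75
tool_pos: [0.5509, -0.1762, 0.2522]
tool_rot: [3.134, 0.215, 0.001]
contact_force: [0.3, 0.0, -3.3]
opening: 0.0171
grip_force: 62.1
t: 7.75
tool_pos: [0.5056, 0.1479, 0.45]
tool_rot: [2.97, -1.021, -0.004]
contact_force: [0.3, -0.2, -3.2]
opening: 0.0175
grip_force: 62.1
[0.50649239 0.14520081 0.4503236 ] [ 0.34583881  0.07487071 -2.91408488] [-2.96289355e-05 -2.61197152e-02 -1.05953379e-02] [ 1.38185195e-01 -2.14132419e-01  1.50723775e+00 -5.60274200e-04
  1.85025874e+00  2.37203040e+00]
off [ -9.   -7.2 278.3] rot [0.0017 0.0008 0.0384]
```

The lift offset was applied twice, so the arm is at 0.45 m; that is harmless. Checking how the carousel sits in the grip.

View pics/w3.png

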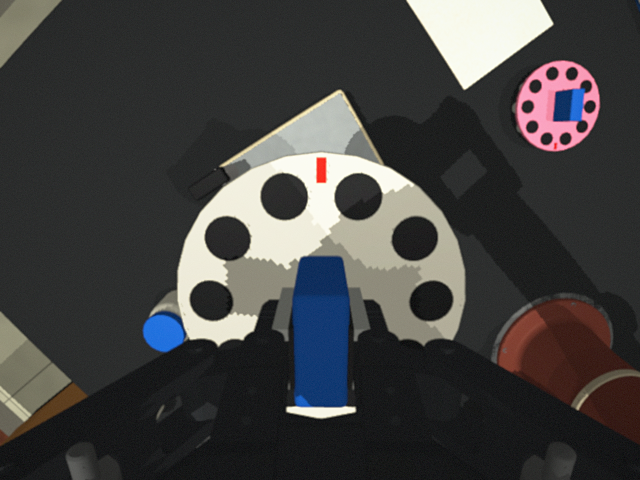

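Held carousel: wells at (284,196), (358,196), (228,238), (415,238), (211,300), (431,300), red mark (321,170). It sits square in the grip.

```bash
python3 -c "
from station import ctrl
from h import *
d=ctrl.get_image('wrist');o=ctrl.get_obs()
z=o['tool_pos'][2]-.0064
p=plane(d,[(284,196),(358,196),(228,238),(415,238),(211,300),(431,300)],z);a,e=circ(p,.0471);a=a[:2]
v=p-a;print(a,e,np.degrees(np.arctan2(v[:,1],v[:,0]))%36-18+36*-1)
m=plane(d,[(321,170)],z)[0]-a;print(np.degrees(np.arctan2(m[1],m[0])))
r=R.from_rotvec(o['tool_rot']);print('tool',o['tool_pos'],'xaxis',np.degrees(np.arctan2(*r.as_matrix()[1::-1,0])),'zaxis',r.as_matrix()[:,2])
off=a-o['tool_pos'][:2];print('axis rel tcp, tool',r.inv().apply([*off,0])*1e3)
"
```

```text
[0.50704202 0.14418583] 0.00013624907211715748 [-37.93987988 -37.94894635 -38.16250211 -38.14650851 -38.2083548
 -37.95889828]
-37.94987445782632
tool [0.50661867 0.14488643 0.45058487] xaxis -38.043353282950854 zaxis [-1.25855461e-03 -5.93757071e-04 -9.99999032e-01]
axis rel tcp, tool [ 7.65149209e-01  2.90858728e-01 -1.16821556e-04]
```

```bash
python3 -m handwheel '[{"gripper":1,"offset":[-4,-4,30],"rotation":[0,0,0.038]},{"gripper":1,"offset":[-9,-8,75],"rotation":[0,0,0.038]},{"gripper":1,"offset":[-9,-8,120],"rotation":[0,0,0.038]},{"gripper":1,"offset":[-9,-8,165],"rotation":[0,0,0.038]},{"gripper":1,"offset":[-9,-8,205],"rotation":[0,0,0.038]},{"gripper":1,"offset":[-9,-8,235],"rotation":[0,0,0.038]},{"gripper":1,"offset":[-9,-8,250],"rotation":[0,0,0.038]},{"gripper":1,"offset":[-9,-8,255],"rotation":[0,0,0.038]}]'
python3 -c "
from station import ctrl
from h import *
for i in range(5): d=ctrl.get_image('wrist')
o=ctrl.get_obs();print(o['tool_pos'],o['contact_force'],o['wrist_torque'],o['q']);go(o,(.5031,.1567,.165),-40.2)"
```

```text
t: 9.05
tool_pos: [0.5043, 0.1569, 0.1958]
tool_rot: [2.949, -1.08, -0.001]
contact_force: [-0.9, -0.3, -2.2]
opening: 0.0172
grip_force: 62.1
[0.50529223 0.15767286 0.19806143] [-0.20472152 -0.18401897 -2.47051499] [ 0.00550735 -0.03767684 -0.00891489] [ 1.61816091e-01 -1.57199630e-01  1.87089437e+00  1.81297864e-05
  1.42505852e+00  2.43381894e+00]
off [-1.1  2.2 33.1] rot [-0.0022 -0.0018  0.0004]
```

```bash
python3 -m handwheel '[{"gripper":1,"offset":[-0.5,1,8],"rotation":[0,0,0]},{"gripper":1,"offset":[-1.1,2.2,16],"rotation":[-0.002,-0.002,0]},{"gripper":1,"offset":[-1.1,2.2,22],"rotation":[-0.002,-0.002,0]},{"gripper":1,"offset":[-1.1,2.2,27],"rotation":[-0.002,-0.002,0]},{"gripper":1,"offset":[-1.1,2.2,30],"rotation":[-0.002,-0.002,0]},{"gripper":1,"offset":[-1.1,2.2,30],"rotation":[-0.002,-0.002,0]},{"gripper":1,"offset":[-1.1,2.2,30],"rotation":[-0.002,-0.002,0]},{"gripper":1,"offset":[-1.1,2.2,30],"rotation":[-0.002,-0.002,0]}]'
python3 -c "
from station import ctrl
from h import *
for i in range(2): d=ctrl.get_image('wrist')
o=ctrl.get_obs();print(o['tool_pos'],o['contact_force'],o['wrist_torque']);go(o,(.5031,.1567,.1394),-40.2)"
```

```text
t: 10.3
tool_pos: [0.5023, 0.1566, 0.1666]
tool_rot: [2.95, -1.079, -0.003]
contact_force: [-0.3, -0.6, -3.2]
opening: 0.0169
grip_force: 62.1
[0.50222578 0.15659709 0.16658127] [-0.04415312 -0.07608864 -3.85398833] [ 0.05365402  0.0780694  -0.01473362]
off [ 0.6 -0.7 27.2] rot [0.0016 0.0017 0.0004]
```

```bash
python3 -m handwheel '[{"gripper":1,"offset":[0.6,-0.7,1],"rotation":[0.001,0.001,0]},{"gripper":1,"offset":[0.6,-0.7,3],"rotation":[0.001,0.001,0]},{"gripper":1,"offset":[0.6,-0.7,5],"rotation":[0.001,0.001,0]},{"gripper":1,"offset":[0.6,-0.7,7],"rotation":[0.001,0.001,0]},{"gripper":1,"offset":[0.6,-0.7,9],"rotation":[0.001,0.001,0]},{"gripper":1,"offset":[0.6,-0.7,11],"rotation":[0.001,0.001,0]},{"gripper":1,"offset":[0.6,-0.7,13],"rotation":[0.001,0.001,0]},{"gripper":1,"offset":[0.6,-0.7,13],"rotation":[0.001,0.001,0]}]'
python3 -c "
from station import ctrl
from h import *
o=ctrl.get_obs();print(o['tool_pos'],o['contact_force'],o['wrist_torque']);go(o,(.5031,.1567,.1394),-40.2)"
```

```text
t: 11.4
tool_pos: [0.5028, 0.1567, 0.153]
tool_rot: [2.95, -1.079, -0.003]
contact_force: [-0.6, -0.3, -3.8]
opening: 0.0173
grip_force: 62.1
[0.50280909 0.15668278 0.15304333] [-0.63797935 -0.27757174 -3.83271545] [-0.06155701 -0.03309536 -0.00752442]
off [ 0.2 -0.2 13.6] rot [0.0014 0.0013 0.0004]
```

```bash
python3 -m handwheel '[{"gripper":1,"offset":[0.2,-0.2,1],"rotation":[0.001,0.001,0]},{"gripper":1,"offset":[0.2,-0.2,2.5],"rotation":[0.001,0.001,0]},{"gripper":1,"offset":[0.2,-0.2,4],"rotation":[0.001,0.001,0]},{"gripper":1,"offset":[0.2,-0.2,5.5],"rotation":[0.001,0.001,0]},{"gripper":1,"offset":[0.2,-0.2,7],"rotation":[0.001,0.001,0]},{"gripper":1,"offset":[0.2,-0.2,8.5],"rotation":[0.001,0.001,0]},{"gripper":1,"offset":[0.2,-0.2,9.5],"rotation":[0.001,0.001,0]},{"gripper":1,"offset":[0.2,-0.2,9.5],"rotation":[0.001,0.001,0]}]'
python3 -c "
from station import ctrl
from h import *
o=ctrl.get_obs();print(o['tool_pos'],o['contact_force'],o['wrist_torque']);go(o,(.5031,.1567,.1394),-40.2)"
```

```text
t: 12.4
tool_pos: [0.5032, 0.1567, 0.1437]
tool_rot: [2.95, -1.079, -0.0]
contact_force: [-0.2, 0.3, -3.4]
opening: 0.0171
grip_force: 62.1
[0.50318042 0.15671757 0.14371082] [-0.21818398  0.29673867 -3.382426  ] [ 0.03004402  0.00407153 -0.00883588]
off [-0.   0.1  4.3] rot [0.0001 0.0001 0.0004]
```

Still free (no contact). Now I'll ease down to key height and 2 mm past it.

```bash
python3 -m handwheel '[{"gripper":1,"offset":[0,0,1],"rotation":[0,0,0]},{"gripper":1,"offset":[0,0,2],"rotation":[0,0,0]},{"gripper":1,"offset":[0,0,3],"rotation":[0,0,0]},{"gripper":1,"offset":[0,0,4],"rotation":[0,0,0]},{"gripper":1,"offset":[0,0,5],"rotation":[0,0,0]},{"gripper":1,"offset":[0,0,5.6],"rotation":[0,0,0]},{"gripper":1,"offset":[0,0,6],"rotation":[0,0,0]},{"gripper":1,"offset":[0,0,6],"rotation":[0,0,0]}]'
```

```text
t: 13.4
tool_pos: [0.5032, 0.1567, 0.1378]
tool_rot: [2.95, -1.079, -0.0]
contact_force: [0.3, -0.2, -3.3]
opening: 0.0171
grip_force: 62.1
```

```bash
python3 -m handwheel '[{"gripper":1,"offset":[0,0,0.5],"rotation":[0,0,0]},{"gripper":1,"offset":[0,0,1],"rotation":[0,0,0]},{"gripper":1,"offset":[0,0,1.5],"rotation":[0,0,0]},{"gripper":1,"offset":[0,0,2],"rotation":[0,0,0]},{"gripper":1,"offset":[0,0,2.5],"rotation":[0,0,0]},{"gripper":1,"offset":[0,0,3],"rotation":[0,0,0]},{"gripper":1,"offset":[0,0,3],"rotation":[0,0,0]},{"gripper":1,"offset":[0,0,3],"rotation":[0,0,0]}]'
```

```text
t: 14.4
tool_pos: [0.5033, 0.1567, 0.1348]
tool_rot: [-2.95, 1.079, -0.0]
contact_force: [0.1, -0.1, -3.4]
opening: 0.0177
grip_force: 62.1
```

```bash
python3 -m handwheel '[{"gripper":1,"offset":[0,0,1],"rotation":[0,0,0]},{"gripper":1,"offset":[0,0,2],"rotation":[0,0,0]},{"gripper":1,"offset":[0,0,3],"rotation":[0,0,0]},{"gripper":1,"offset":[0,0,4],"rotation":[0,0,0]},{"gripper":1,"offset":[0,0,5],"rotation":[0,0,0]},{"gripper":1,"offset":[0,0,5.8],"rotation":[0,0,0]},{"gripper":1,"offset":[0,0,6],"rotation":[0,0,0]},{"gripper":1,"offset":[0,0,6],"rotation":[0,0,0]}]'
```

```text
t: 15.4
tool_pos: [0.5032, 0.1567, 0.1288]
tool_rot: [-2.95, 1.079, -0.0]
contact_force: [-0.2, 0.2, -3.6]
opening: 0.0174
grip_force: 62.1
```

```bash
python3 -m handwheel '[{"gripper":1,"offset":[0,0,0.2],"rotation":[0,0,0]},{"gripper":1,"offset":[0,0,0.4],"rotation":[0,0,0]},{"gripper":1,"offset":[0,0,0.6],"rotation":[0,0,0]},{"gripper":1,"offset":[0,0,0.8],"rotation":[0,0,0]},{"gripper":1,"offset":[0,0,1],"rotation":[0,0,0]},{"gripper":1,"offset":[0,0,1],"rotation":[0,0,0]},{"gripper":1,"offset":[0,0,1],"rotation":[0,0,0]},{"gripper":1,"offset":[0,0,1],"rotation":[0,0,0]}]'
```

```text
t: 16.4
tool_pos: [0.5032, 0.1568, 0.1278]
tool_rot: [-2.95, 1.079, -0.0]
contact_force: [-0.1, 0.9, -3.8]
opening: 0.0175
grip_force: 62.1
```

```bash
python3 -m handwheel '[{"gripper":1,"offset":[0,0,0.1],"rotation":[0,0,0]},{"gripper":1,"offset":[0,0,0.2],"rotation":[0,0,0]},{"gripper":1,"offset":[0,0,0.3],"rotation":[0,0,0]},{"gripper":1,"offset":[0,0,0.4],"rotation":[0,0,0]},{"gripper":1,"offset":[0,0,0.5],"rotation":[0,0,0]},{"gripper":1,"offset":[0,0,0.5],"rotation":[0,0,0]},{"gripper":1,"offset":[0,0,0.5],"rotation":[0,0,0]},{"gripper":1,"offset":[0,0,0.5],"rotation":[0,0,0]}]'
```

```text
t: 17.4
tool_pos: [0.5032, 0.1567, 0.1273]
tool_rot: [-2.95, 1.079, -0.0]
contact_force: [1.0, -0.5, -2.7]
opening: 0.0172
grip_force: 62.1
```

```bash
python3 -m handwheel '[{"gripper":1,"offset":[0,0,0.1],"rotation":[0,0,0]},{"gripper":1,"offset":[0,0,0.2],"rotation":[0,0,0]},{"gripper":1,"offset":[0,0,0.3],"rotation":[0,0,0]},{"gripper":1,"offset":[0,0,0.4],"rotation":[0,0,0]},{"gripper":1,"offset":[0,0,0.4],"rotation":[0,0,0]},{"gripper":1,"offset":[0,0,0.4],"rotation":[0,0,0]},{"gripper":1,"offset":[0,0,0.4],"rotation":[0,0,0]},{"gripper":1,"offset":[0,0,0.4],"rotation":[0,0,0]}]'
```

```text
t: 18.4
tool_pos: [0.5033, 0.1567, 0.1273]
tool_rot: [2.95, -1.079, 0.0]
contact_force: [-3.3, -2.4, 4.1]
opening: 0.0172
grip_force: 63.0
```

Firm stop at home height with only about 7 N. Releasing and backing straight up.

```bash
python3 -m handwheel '[{"gripper":0.6,"offset":[0,0,-0.3],"rotation":[0,0,0]},{"gripper":0.3,"offset":[0,0,-0.3],"rotation":[0,0,0]},{"gripper":0,"offset":[0,0,-0.3],"rotation":[0,0,0]},{"gripper":-0.3,"offset":[0,0,-0.3],"rotation":[0,0,0]},{"gripper":-0.3,"offset":[0,0,-0.3],"rotation":[0,0,0]},{"gripper":-0.3,"offset":[0,0,-5],"rotation":[0,0,0]},{"gripper":-0.3,"offset":[0,0,-15],"rotation":[0,0,0]},{"gripper":-0.3,"offset":[0,0,-30],"rotation":[0,0,0]}]' 20
python3 -m handwheel '[{"gripper":-0.3,"offset":[0,0,-20],"rotation":[0,0,0]},{"gripper":-0.3,"offset":[0,0,-40],"rotation":[0,0,0]},{"gripper":-0.3,"offset":[-20,0,-60],"rotation":[0,0,0]},{"gripper":-0.3,"offset":[-40,0,-80],"rotation":[0,0,0]},{"gripper":-0.3,"offset":[-60,0,-100],"rotation":[0,0,0]},{"gripper":-0.3,"offset":[-70,0,-115],"rotation":[0,0,0]},{"gripper":-0.3,"offset":[-80,0,-120],"rotation":[0,0,0]},{"gripper":-0.3,"offset":[-80,0,-120],"rotation":[0,0,0]}]'
python3 - <<'E'
from station import ctrl
from h import *
import pickle
for i in range(3): d=ctrl.get_image("wrist")
s=ctrl.get_image("side")["image"][230:350,280:440,::-1]
w=d["image"][...,::-1]; pickle.dump(d,open("w4.pkl","wb"))
cv2.imwrite("pics/end.png",np.vstack([cv2.resize(w,(400,300)),cv2.resize(s,(400,300),interpolation=cv2.INTER_CUBIC)]))
E
```

```text
t: 19.4
tool_pos: [0.5031, 0.1567, 0.1577]
tool_rot: [2.95, -1.079, -0.0]
contact_force: [0.0, -0.3, 0.2]
opening: 0.0555
grip_force: 0.0
t: 20.4
tool_pos: [0.442, 0.2086, 0.2771]
tool_rot: [-2.951, 1.078, -0.001]
contact_force: [-0.3, -0.1, -0.7]
opening: 0.0554
grip_force: 0.0
```

View pics/end.png

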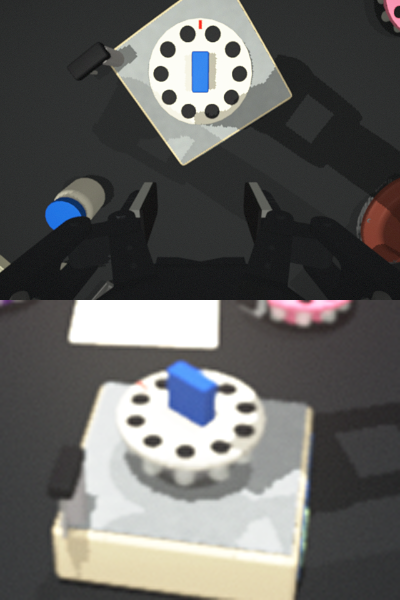

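The carousel sits level on the spindle: disc centre about (200,70) in the wrist half, red mark (200,24) over the key. It's released, the gripper is clear, and the hub is down on the flange in the side view. The height at the stop (0.1273 measured, 0.1274 expected) confirms it is home.

```bash
python3 -c "
from station import ctrl
print(ctrl.finish_job())"
```

```text
the job is handed in; nothing more can be done
None
```

The carousel is home on the spindle with its keyway over the key, level and released, and the job is handed in; the wrist sensor showed a push of about 7 N at seating, and the bottle, jar and carton were not touched.

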